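# Load and close a resin mould for turned knobs

### The arm

A 6-joint arm with a two-finger parallel gripper is mounted at the origin on the work surface. World frame = base frame: x ahead of the robot, y to its left, z up, the work surface at z = 0. Lengths are in m, angles in rad, forces in N, time in s.
With the tool pointing down it reaches from about 0.375 to 0.75 m from the base axis. Payload 9 kg.
Tool frame: the origin (TCP) lies on the centre line of the jaws, within the pads' length; the fingertips stand 8 mm ahead of it and the grasp point (between the pads) lies 11 mm behind it; z points along the fingers, y is the line along which they close (so a half turn about z gives the same grasp; the last joint's range is limited). The gripper opens to 85 mm and grips with 20 to 120 N. Pads are 22 mm wide; open, the fingers measure 114 mm over their backs; the gripper's body (76 mm by 85 mm) begins 54 mm behind the grasp point. The pads swing forward as they close: fully open they stand 13 mm farther back than shut.
Start: joints at [1.06, 0.104, 0.097, 1.564, 0, 1.353], TCP at [0.173, 0.574, 0.239] pointing down, gripper open.
Joint ranges: [-2.99, 2.99], [-0.84, 1.86], [-1.1, 1.16], [-1.84, 2.11], [-1.51, 1.56], [-3.14, 3.14]. Speed limits (rad/s): [2.22, 2.22, 2.57, 3.14, 3.14, 3.14].

### API

Orientations are given as a unit quaternion [x, y, z, w].
In Python, from station import readout, snapshot, sign_off gives the robot as it stands. The module is installed in compiled form; this text tells all that it offers.
- The arm moves only by the tool apply_moves, never from a script. Its argument "steps" is a list of rows, each an object of numbers: "claw": the opening, from 0 (shut) to 1 (fully open); "dx", "dy", "dz": the shift along the world's x, y, z in units of 30 mm (1.0 is 30 mm); "wx", "wy", "wz": the turn, a rotation vector about the world's x, y, z in units of 8 degrees (1.0 is 8 degrees). In form: [{"claw": .., "dx": .., "dy": .., "dz": .., "wx": .., "wy": .., "wz": ..}, ...]. A call has 1 to 5 rows; each row is the pose to reach, as a shift and turn from the pose commanded when the call began; what a row does not reach only later rows make up. A row lasts 1/8 s, in which the tool goes at most 62.5 mm and 10.7 degrees, less where a joint would pass 70% of its speed; a pose out of reach is approached as far as the arm can. A call with a gripper value outside its range is refused whole. The fingers move at their own pace and stop on an object; "squeeze" is the grip in N (left out, the last holds). Time passes only in rows, so rows that repeat a pose let the fingers close. It gives the time, the measured TCP pose, the force, the opening and the grip force at its end, in the units of the state.
- readout.sense(): the state, without advancing time (a new reading comes with each control period).
- snapshot(name): name is "scene" or "top" or "wrist"; returns a dict with "frame" (480x640x3 uint8, red, green, blue), "fx", "fy", "cx", "cy" (pixels), "k1" (the pictures are not rectified: a ray, as slopes to the right and down, at radius r is drawn at 1 + k1 r^2 times it, then the intrinsics apply), "extrinsics" (4x4, takes a point from camera to world coordinates); the wrist camera has in their place "tool_from_camera" (4x4, takes a point from camera to tool coordinates, whose origin is the TCP and whose axes are the flange's). Camera axes: x right, y down, z forward; pixel columns grow to the right and rows downward; lengths in m; the calibration is good to about 2 mm. A picture is of the moment at which its call begins: read the wrist's pose just before it. There is no depth.
- sign_off(): hands the job in; it is judged then, once.
The state is a dict: "clock": time; "qpos": joint angles; "qd": joint speeds; "joint_efforts": joint torques, N m; "ee_pos": TCP position; "tcp_rot": TCP orientation; "ft_force": force on the tool from outside, world axes, zero at the start; "wrist_torque": the same for the moment, N m; "finger_gap": opening from 0.0 (shut) to 1.0 (fully open); "grip_force": force on a finger pad.
Only numpy, scipy, OpenCV 4.12 (cv2) and the standard library are available. Lean on these libraries where they do the work, as an engineer would, in place of code of your own. Each camera call takes 0.05 s, during which the arm holds its last target. There are 200 camera calls.

### The job

Drop the two tall brass inserts, one each, into the two bores of the metal mould half so they sit right at the bottom. Then fit the white mould half over the two dowels, large hole on the thick dowel and small hole on the thin one, and press it fully shut against the spring ejector. Finish while still pressing the mould shut with the gripper: do not let go, and leave the other things on the bench where they are.

Things in the scene. Friction and masses are not known exactly. Their poses are not given: they have to be found in the camera images.
- mould: Lower mould half, an aluminium block fixed to the bench, 84 (x) x 140 (y) x 40 mm high; its place and yaw change. Origin: centre of the underside; z up, y along the long side. In its flat top: two bores at y = +26 and -26 mm, two steel dowels at y = +56 mm (thick) and -56 mm (thin), a dark round spring ejector in the middle.
- bore_left (a point): Centre of the mouth of the bore at the mould's +y side, in its top face (40 mm above the bench). Bore 21 mm wide, 31 mm deep, slightly chamfered, flat closed floor.
- bore_right (a point): The same for the equal bore at the mould's -y side.
- dowel_big (a point): Tip of the thick dowel: 14 mm diameter, stands 18 mm above the mould's top face, its last 4 mm tapered.
- dowel_small (a point): Tip of the thin dowel: 10 mm diameter, stands 18 mm above the mould's top face, its last 4 mm tapered.
- ejector (a joint): How far the spring ejector (14 mm steel pin in the middle of the mould's top) is pushed down, m. At 0 it stands 8 mm above the top face; at 0.008 it is level (mould shut). It pushes back with 6 N at 0 and 10 N at 0.008, so the white half (2.6 N) rises again unless pressed.
- cover: Upper mould half: loose white plastic plate 84 (x) x 140 (y) x 20 mm, about 0.26 kg, flat on the bench, right way up. Origin: centre of its underside; z up. On top in the middle a wooden grip bar 22 (x) x 60 (y) mm, from 20 to 48 mm above the underside. Through holes: large at y = +56 mm, small at y = -56 mm. Its yaw is within 50 degrees of the mould's.
- hole_big (a point): Centre of the large dowel hole (16.5 mm wide) at the underside of the white half.
- hole_small (a point): Centre of the small dowel hole (12.5 mm wide) at the underside of the white half.
- insert_a_mid (a point): Middle of a brass insert, a plain upright cylinder 18 mm in diameter and 30 mm tall, about 50 g, standing on the bench; 15 mm from either end. At the bottom of a bore its top is 1 mm below the mould's top face, its middle 24 mm above the bench.
- insert_b_mid (a point): Middle of the other brass insert, equal to the first. Either may go into either bore.
- plug: Bystander: low wide brass disc, 30 mm diameter, 14 mm high, standing among the inserts; not to be used.
- can: Bystander: spray can, 64 mm diameter, 190 mm tall, upright; origin under its centre.
- stopper: Bystander: small turned dark wooden knob, 40 mm diameter, 48 mm tall.
- bowl: Bystander: wooden bowl, 110 mm wide, 45 mm tall.
- gouge: Bystander: turning gouge lying on the bench, 370 mm long, handle 28 mm thick; origin in the middle of the handle, blade along its x.
- sanding_block: Bystander: cork block 50 x 90 x 30 mm lying near the robot.

How it is judged:
By the outcome, as a careful person would: the job done as asked, in the order asked, and still so for the second after the job is handed in, while the arm keeps its last pose, push and grip.
It also fails if it takes over 70 s, if anything falls off the work surface, if the arm or the gripper's body presses on something with over 40 N, if the wrist force passes 120 N, or if a joint passes its speed limit or range.

## Working session

There is one attempt and no reset: what is moved stays moved. The work goes in short steps, Python scripts to look and compute and a tool call to move; the robot and the scene stay as the last step left them, time stands still between calls to the robot, and variables do not carry over. Pictures are saved under pics/ and viewed, at most 10 in all, crops included, and the job is handed in when it is done.

Besides the shell and the picture viewer there is one more tool, called after ">>>" as name(argument=value, ...) on one line, values as JSON. apply_moves: Moves the arm, as the interface text tells. Its arguments: {"type":"object","properties":{"steps":{"type":"array","items":{"type":"object","properties":{"claw":{"type":"number"},"dx":{"type":"number"},"dy":{"type":"number"},"dz":{"type":"number"},"wx":{"type":"number"},"wy":{"type":"number"},"wz":{"type":"number"}}}},"squeeze":{"type":"number"}},"required":["steps"]}

```bash
mkdir -p pics; cat > h.py <<'E'
import numpy as np, cv2
from station import readout, snapshot, sign_off
from scipy.spatial.transform import Rotation as R
def take(name,save):
    s=readout.sense(); d=snapshot(name); cv2.imwrite('pics/'+save+'.png',d['frame'][:,:,::-1])
    if name=='wrist':
        T=np.eye(4); T[:3,:3]=R.from_quat(s['tcp_rot']).as_matrix(); T[:3,3]=s['ee_pos']
        E=T@np.array(d['tool_from_camera'])
    else: E=np.array(d['extrinsics'])
    np.savez('pics/'+save+'.npz',E=E,K=[d['fx'],d['fy'],d['cx'],d['cy'],d['k1']]); return d,s
def world(save,uv,z):
    f=np.load('pics/'+save+'.npz');E=f['E'];fx,fy,cx,cy,k=f['K']
    out=[]
    for (u,v),zz in zip(uv,np.broadcast_to(z,len(uv))):
        x=np.array([(u-cx)/fx,(v-cy)/fy]); p=x.copy()
        for _ in range(20): p=x/(1+k*(p@p))
        r=E[:3,:3]@np.array([*p,1]); out.append(E[:3,3]+r*(zz-E[2,3])/r[2])
    return np.array(out)
def pix(save,P):
    f=np.load('pics/'+save+'.npz');E=f['E'];fx,fy,cx,cy,k=f['K']
    c=(np.asarray(P)-E[:3,3])@E[:3,:3]; p=c[:,:2]/c[:,2:]; p=p*(1+k*(p**2).sum(1,keepdims=True))
    return p*[fx,fy]+[cx,cy]
E
python3 - <<'E'
from h import *
for n in('top','scene'):
    d,s=take(n,n+'0')
d,s=take('wrist','w0')
print(s)
f=np.load('pics/top0.npz');print(f['E'].round(3),f['K'])
f=np.load('pics/scene0.npz');print(f['E'].round(3),f['K'])
f=np.load('pics/w0.npz');print(f['E'].round(3),f['K'])
E
```

```text
{'clock': 0.1, 'qpos': array([1.06029266e+00, 1.04636518e-01, 9.65658585e-02, 1.56390397e+00,
       5.23503568e-05, 1.35307849e+00]), 'qd': array([ 0.0005959 , -0.00167624,  0.00443071, -0.00020148,  0.00085211,
        0.00158946]), 'joint_efforts': array([ 6.24567518e-03, -5.58208179e+01,  5.04719424e+01,  1.32057024e-02,
       -3.21494445e-04, -5.34228082e-05]), 'ee_pos': array([0.17301822, 0.57422017, 0.23861224]), 'tcp_rot': array([ 1.45870580e-01,  9.89303506e-01, -5.41205038e-04, -2.34266623e-04]), 'ft_force': array([-0.7987738 ,  0.08750257,  1.08512725]), 'wrist_torque': array([0.01639431, 0.03004297, 0.09544362]), 'grip_force': 0.0, 'finger_gap': 0.9988885629868959}
[[ 0.005 -0.999  0.042  0.505]
 [-1.    -0.005  0.019 -0.01 ]
 [-0.019 -0.042 -0.999  1.334]
 [ 0.     0.     0.     1.   ]] [5.43020110e+02 5.43020110e+02 3.16090771e+02 2.41363540e+02
 2.28938720e-02]
[[ 0.663  0.463 -0.588  1.08 ]
 [ 0.748 -0.429  0.506 -0.411]
 [-0.018 -0.776 -0.631  0.595]
 [ 0.     0.     0.     1.   ]] [ 4.36919494e+02  4.36919494e+02  3.22345565e+02  2.40747761e+02
 -1.96425215e-02]
[[ 0.289  0.912  0.291  0.099]
 [ 0.957 -0.275 -0.089  0.597]
 [-0.001  0.304 -0.953  0.372]
 [ 0.     0.     0.     1.   ]] [ 3.97871569e+02  3.97871569e+02  3.17339779e+02  2.43229423e+02
 -7.55495479e-02]
```

View pics/top0.png

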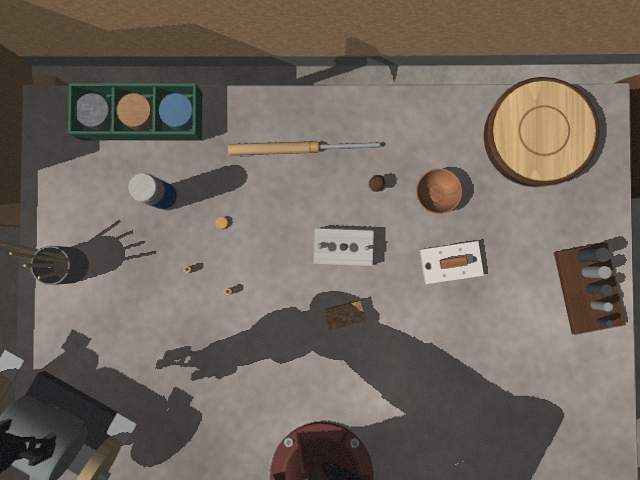

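View pics/scene0.png

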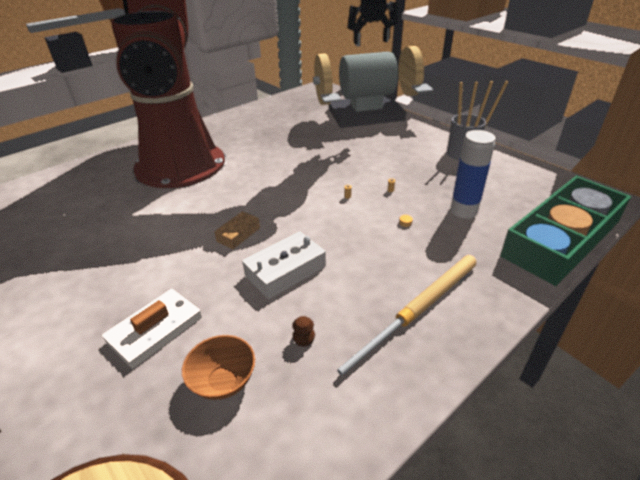

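Top view: inserts at about (187,269) and (229,291), plug at (222,223), mould centred at (346,246), and cover at (453,262) with its large hole at (428,266).

```bash
python3 - <<'E'
from h import *
print(world('top0',[(186.5,268.5),(228.5,291),(222,223)],[.03,.03,.014]).round(4))
print('mould top dowels/bores',world('top0',[(323,247),(333,247),(344,247),(354,247),(368,246)],[.055,.04,.048,.04,.055]).round(4))
print('cover',world('top0',[(428,266),(453,262),(480,258)],[.02,.048,.02]).round(4))
im=cv2.imread('pics/top0.png')
a=cv2.resize(im[215:305,170:270],None,fx=4,fy=4,interpolation=3);b=cv2.resize(im[220:295,310:410],None,fx=4,fy=4,interpolation=3);c=cv2.resize(im[230:295,400:500],None,fx=4,fy=4,interpolation=3)
W=np.zeros((600,800,3),np.uint8);W[:300,:400]=b;W[:260,400:]=c;W[300:600,:400]=a[60:];w=cv2.imread('pics/w0.png');W[300:600,400:]=cv2.resize(w,(400,300));cv2.imwrite('pics/crop0.png',W)
E
```

```text
[[0.4935 0.3264 0.03  ]
 [0.44   0.2245 0.03  ]
 [0.6048 0.2453 0.014 ]]
mould top dowels/bores [[ 0.546  -0.0021  0.055 ]
 [ 0.5466 -0.0258  0.04  ]
 [ 0.5465 -0.0517  0.048 ]
 [ 0.5468 -0.0758  0.04  ]
 [ 0.5489 -0.1079  0.055 ]]
cover [[ 0.5026 -0.2548  0.02  ]
 [ 0.5124 -0.3081  0.048 ]
 [ 0.5225 -0.3789  0.02  ]]
```

View pics/crop0.png

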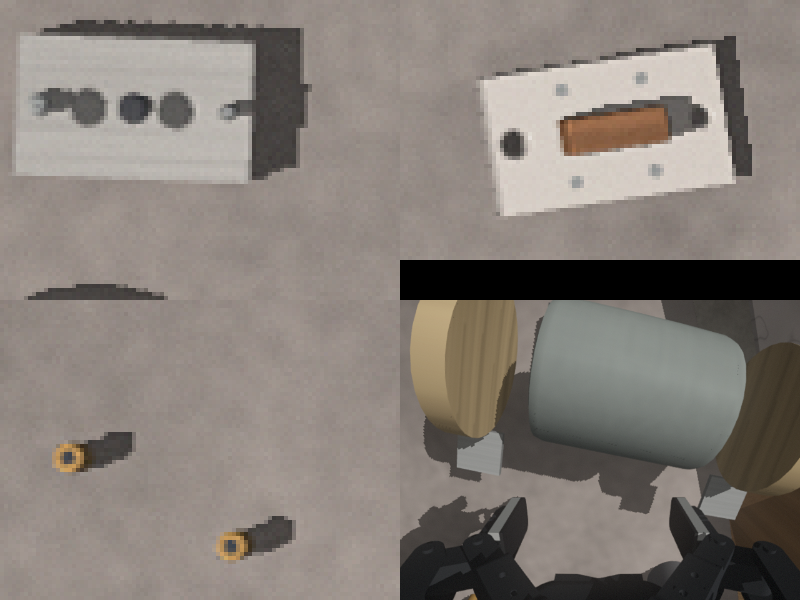

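Thick dowel is on the mould's left (+y), and the cover's large hole is also on its left. I'll fly to above insert A, turning so the jaws close along world x.

>>> apply_moves(steps=[{"claw": 1, "dx": 1.2, "dy": -0.95, "dz": 0, "wz": -1.1}, {"claw": 1, "dx": 2.5, "dy": -1.9, "dz": 0, "wz": -2.2}, {"claw": 1, "dx": 3.75, "dy": -2.9, "dz": -0.2, "wz": -3.3}, {"claw": 1, "dx": 5, "dy": -3.9, "dz": -0.4, "wz": -4.4}, {"claw": 1, "dx": 6.2, "dy": -4.8, "dz": -0.6, "wz": -5.5}])

```text
invalid input at $.steps[0]: expected keys claw, dx, dy, dz, wx, wy, wz
```

>>> apply_moves(steps=[{"claw": 1, "dx": 1.2, "dy": -0.95, "dz": -0.2, "wz": -1.1}, {"claw": 1, "dx": 2.5, "dy": -1.9, "dz": -0.4, "wz": -2.2}, {"claw": 1, "dx": 3.75, "dy": -2.9, "dz": -0.6, "wz": -3.3}, {"claw": 1, "dx": 4.48, "dy": -3.46, "dz": -0.7, "wz": -3.85}, {"claw": 1, "dx": 4.48, "dy": -3.46, "dz": -0.7, "wz": -3.85}])

```text
invalid input at $.steps[0]: expected keys claw, dx, dy, dz, wx, wy, wz
```

```bash
python3 - <<'E'
from h import *
d,s=take('wrist','w1')
print(s['ee_pos'].round(4),s['tcp_rot'].round(3),s['clock'])
T=R.from_quat(s['tcp_rot']).as_matrix();print('yaw',np.degrees(np.arctan2(T[1,1],T[0,1])))
print(pix('w1',[(0.4935,0.3264,.03),(.44,.2245,.03)]))
E
```

```text
[0.173  0.5743 0.2387] [ 0.146  0.989 -0.    -0.   ] 0.15
yaw 73.22323499579771
[[199.14720402 513.20561441]
 [106.78358997 496.39833887]]
```

View pics/w1.png

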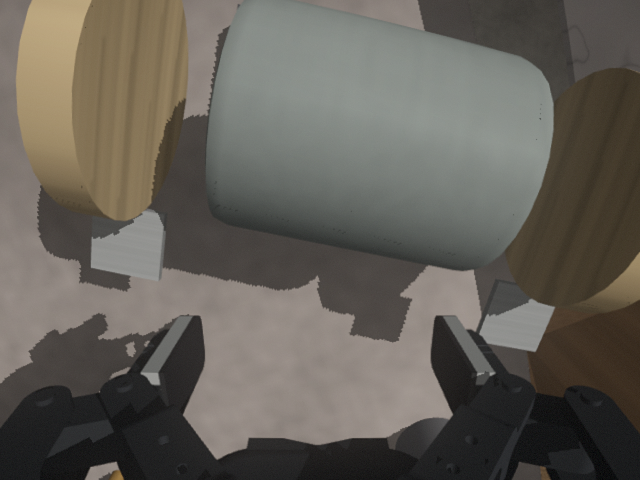

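That was the start view (move refused: all keys are required). It shows the grinder ahead and the pads near (180,345)/(460,345). The area behind the gripper is hidden, so I'll view the inserts from their -y side.

>>> apply_moves(steps=[{"claw": 1, "dx": 1.0, "dy": -1.4, "dz": 0, "wx": 0, "wy": 0, "wz": -1}, {"claw": 1, "dx": 2.0, "dy": -2.8, "dz": 0, "wx": 0, "wy": 0, "wz": -2}, {"claw": 1, "dx": 3.0, "dy": -4.2, "dz": -0.2, "wx": 0, "wy": 0, "wz": -3}, {"claw": 1, "dx": 4.0, "dy": -5.6, "dz": -0.4, "wx": 0, "wy": 0, "wz": -4}, {"claw": 1, "dx": 5.0, "dy": -7, "dz": -0.6, "wx": 0, "wy": 0, "wz": -5}])

```text
clock: 0.82
ee_pos: [0.3238, 0.3631, 0.2211]
tcp_rot: [0.477, 0.879, 0.0, 0.0]
ft_force: [1.1, 0.3, 0.2]
finger_gap: 0.998
grip_force: 0.0
```

>>> apply_moves(steps=[{"claw": 1, "dx": 1.0, "dy": -1.4, "dz": -0.2, "wx": 0, "wy": 0, "wz": -1}, {"claw": 1, "dx": 2.0, "dy": -2.8, "dz": -0.4, "wx": 0, "wy": 0, "wz": -2}, {"claw": 1, "dx": 3.0, "dy": -4.2, "dz": -0.6, "wx": 0, "wy": 0, "wz": -3}, {"claw": 1, "dx": 4.0, "dy": -5.6, "dz": -0.7, "wx": 0, "wy": 0, "wz": -4}, {"claw": 1, "dx": 4.8, "dy": -6.8, "dz": -0.7, "wx": 0, "wy": 0, "wz": -4.2}])

```text
clock: 1.45
ee_pos: [0.4679, 0.1587, 0.2]
tcp_rot: [0.711, 0.704, -0.0, -0.0]
ft_force: [0.1, 0.1, -0.4]
finger_gap: 0.998
grip_force: 0.0
```

>>> apply_moves(steps=[{"claw": 1, "dx": 0, "dy": 0, "dz": 0, "wx": 0, "wy": 0, "wz": 0}, {"claw": 1, "dx": 0, "dy": 0, "dz": 0, "wx": 0, "wy": 0, "wz": 0}])

```text
clock: 1.7
ee_pos: [0.4668, 0.1607, 0.2002]
tcp_rot: [0.709, 0.705, -0.0, -0.0]
ft_force: [0.1, 0.8, -0.2]
finger_gap: 0.999
grip_force: 0.0
```

```bash
python3 - <<'E'
from h import *
d,s=take('wrist','w2')
print(s['ee_pos'].round(4),s['tcp_rot'].round(3),s['clock'])
T=R.from_quat(s['tcp_rot']).as_matrix();print('yaw',np.degrees(np.arctan2(T[1,1],T[0,1])))
print(pix('w2',[(0.4935,0.3264,.03),(.44,.2245,.03)]))
E
```

```text
[0.4668 0.1607 0.2002] [ 0.709  0.705 -0.    -0.   ] 1.7
yaw -0.3797367046671846
[[354.77013155 -13.51189413]
 [280.87873262 137.88434285]]
```

View pics/w2.png

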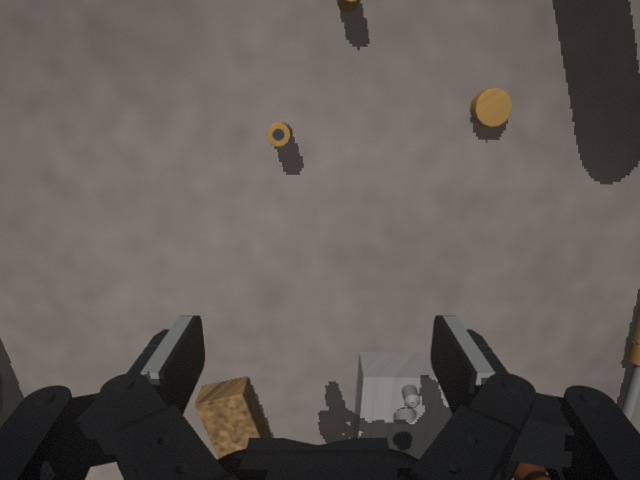

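Insert B top is at (279,134), plug at (491,107), A is cut off at the top (349,0), mould dowel/bore at (409,392)/(402,441).

```bash
cat >> h.py <<'E'
def blob(save,uv,rad=20,lo=(8,90,110),hi=(28,255,255)):
    im=cv2.imread('pics/'+save+'.png');h=cv2.cvtColor(im,cv2.COLOR_BGR2HSV);m=cv2.inRange(h,lo,hi)
    k=np.zeros_like(m);cv2.circle(k,tuple(int(round(a)) for a in uv),rad,255,-1)
    y,x=np.nonzero(m&k)
    c,r=cv2.minEnclosingCircle(np.stack([x,y],1).astype(np.float32)); return c,r
E
python3 - <<'E'
from h import *
c,r=blob('w2',(279,134));print(c,r)
p=world('w2',[c,(c[0]+r,c[1]),(279,134)],.03);print(p, 'diam',2*np.linalg.norm(p[1]-p[0]))
d=(p[2]-[0.4668,.1607,0])/.03;print(d)
E
```

```text
(278.5, 133.5) 12.349188804626465
[[0.43833287 0.22770098 0.03      ]
 [0.44750244 0.22760318 0.03      ]
 [0.43869255 0.2273348  0.03      ]] diam 0.018340192588797877
[-0.93691513  2.2211601   1.        ]
```

>>> apply_moves(steps=[{"claw": 1, "dx": -0.5, "dy": 1.3, "dz": -0.5, "wx": 0, "wy": 0, "wz": 0}, {"claw": 1, "dx": -0.94, "dy": 2.22, "dz": -1.5, "wx": 0, "wy": 0, "wz": 0}, {"claw": 0.6, "dx": -0.94, "dy": 2.22, "dz": -3.3, "wx": 0, "wy": 0, "wz": 0}, {"claw": 0.6, "dx": -0.94, "dy": 2.22, "dz": -4.3, "wx": 0, "wy": 0, "wz": 0}, {"claw": 0.6, "dx": -0.94, "dy": 2.22, "dz": -4.3, "wx": 0, "wy": 0, "wz": 0}])

```text
clock: 2.38
ee_pos: [0.4364, 0.2277, 0.0693]
tcp_rot: [0.709, 0.705, -0.002, -0.001]
ft_force: [-0.2, -0.1, 0.5]
finger_gap: 0.596
grip_force: 0.0
```

```bash
python3 - <<'E'
from h import *
d,s=take('wrist','w3')
print(s['ee_pos'].round(4),s['finger_gap'])
print(pix('w3',[s['ee_pos'],s['ee_pos']+[0,0,-.008],(.4387,.2273,.03)]))
E
```

```text
[0.4364 0.2277 0.0693] 0.5958476432086444
[[317.3044757  332.28044871]
 [317.40396279 321.99135371]
 [322.55220046 290.30628028]]
```

View pics/w3.png

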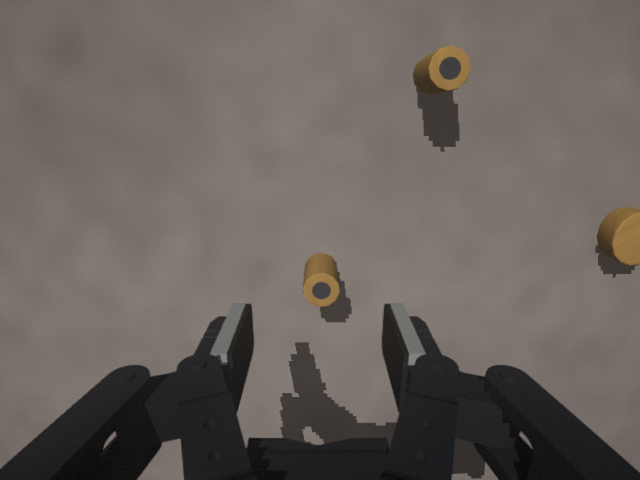

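Insert B's top is at (321,290), as predicted, between the pads. A's top is now clear at (450,68). Descending and grasping.

>>> apply_moves(steps=[{"claw": 0.6, "dx": 0, "dy": 0, "dz": -0.8, "wx": 0, "wy": 0, "wz": 0}, {"claw": 0.6, "dx": 0, "dy": 0, "dz": -1.6, "wx": 0, "wy": 0, "wz": 0}, {"claw": 0.6, "dx": 0, "dy": 0, "dz": -1.6, "wx": 0, "wy": 0, "wz": 0}, {"claw": 0.1, "dx": 0, "dy": 0, "dz": -1.6, "wx": 0, "wy": 0, "wz": 0}, {"claw": 0.1, "dx": 0, "dy": 0, "dz": -1.6, "wx": 0, "wy": 0, "wz": 0}], squeeze=40)

```text
clock: 3.05
ee_pos: [0.4401, 0.2274, 0.0251]
tcp_rot: [0.709, 0.705, 0.001, 0.001]
ft_force: [-1.9, -0.4, 13.0]
finger_gap: 0.19
grip_force: 41.6
```

>>> apply_moves(steps=[{"claw": 0.1, "dx": 0, "dy": 0, "dz": 0, "wx": 0, "wy": 0, "wz": 0}, {"claw": 0.1, "dx": 0, "dy": 0, "dz": 0, "wx": 0, "wy": 0, "wz": 0}, {"claw": 0.1, "dx": 0, "dy": 0, "dz": 0, "wx": 0, "wy": 0, "wz": 0}])

```text
clock: 3.42
ee_pos: [0.4402, 0.2274, 0.0252]
tcp_rot: [0.709, 0.705, 0.001, 0.001]
ft_force: [-1.3, -0.1, 6.2]
finger_gap: 0.191
grip_force: 38.9
```

```bash
python3 - <<'E'
from h import *
c,r=blob('w3',(450,68),26);print(c,r,world('w3',[c,(450,68)],.03),world('w3',[(321.5,290)],.03))
s=readout.sense();print(s['ee_pos'].round(4),s['finger_gap'],s['grip_force'])
E
```

```text
(447.25, 66.75) 22.981069564819336 [[0.48972575 0.32620455 0.03      ]
 [0.49089921 0.32574006 0.03      ]] [[0.43820021 0.22746081 0.03      ]]
[0.4402 0.2274 0.0252] 0.19105161115026237 38.88055086135864
```

Gripped (gap 0.19 ≈ 16–18 mm); A is at (0.491, 0.326). Lifting and carrying to a view of the mould.

>>> apply_moves(steps=[{"claw": 0.1, "dx": 0, "dy": 0, "dz": 1, "wx": 0, "wy": 0, "wz": 0}, {"claw": 0.1, "dx": 0, "dy": -0.5, "dz": 2.7, "wx": 0, "wy": 0, "wz": 0}, {"claw": 0.1, "dx": 0.6, "dy": -1.6, "dz": 4, "wx": 0, "wy": 0, "wz": 0}, {"claw": 0.1, "dx": 1.2, "dy": -3.2, "dz": 4.8, "wx": 0, "wy": 0, "wz": 0}, {"claw": 0.1, "dx": 1.9, "dy": -5, "dz": 4.8, "wx": 0, "wy": 0, "wz": 0}])

```text
clock: 4.05
ee_pos: [0.498, 0.0758, 0.1709]
tcp_rot: [0.709, 0.705, 0.002, 0.002]
ft_force: [1.0, 1.2, -0.8]
finger_gap: 0.188
grip_force: 39.3
```

>>> apply_moves(steps=[{"claw": 0.1, "dx": 0.6, "dy": -1.8, "dz": 0, "wx": 0, "wy": 0, "wz": 0}, {"claw": 0.1, "dx": 1.2, "dy": -3.6, "dz": 0, "wx": 0, "wy": 0, "wz": 0}, {"claw": 0.1, "dx": 1.7, "dy": -5.3, "dz": 0, "wx": 0, "wy": 0, "wz": 0}, {"claw": 0.1, "dx": 1.7, "dy": -5.9, "dz": 0, "wx": 0, "wy": 0, "wz": 0}, {"claw": 0.1, "dx": 1.7, "dy": -5.9, "dz": 0, "wx": 0, "wy": 0, "wz": 0}])

```text
clock: 4.68
ee_pos: [0.5468, -0.1006, 0.1677]
tcp_rot: [0.71, 0.704, 0.0, 0.0]
ft_force: [0.5, -0.4, -0.6]
finger_gap: 0.184
grip_force: 39.3
```

>>> apply_moves(steps=[{"claw": 0.1, "dx": 0, "dy": 0, "dz": 0, "wx": 0, "wy": 0, "wz": 0}, {"claw": 0.1, "dx": 0, "dy": 0, "dz": 0, "wx": 0, "wy": 0, "wz": 0}])

```text
clock: 4.92
ee_pos: [0.5469, -0.0986, 0.1676]
tcp_rot: [0.709, 0.705, 0.0, 0.0]
ft_force: [0.0, 0.8, -0.2]
finger_gap: 0.186
grip_force: 39.3
```

```bash
python3 - <<'E'
from h import *
d,s=take('wrist','w4')
print(s['ee_pos'].round(4),s['tcp_rot'].round(4),s['finger_gap'],s['grip_force'])
print(pix('w4',[(.547,-.026,.04),(.547,-.078,.04),s['ee_pos']]))
E
```

```text
[ 0.5469 -0.0986  0.1676] [7.089e-01 7.054e-01 1.000e-04 1.000e-04] 0.18626627505734789 39.2753791809082
[[316.84274614 126.57617421]
 [317.30536962 206.70155579]
 [317.3138926  332.27920731]]
```

View pics/w4.png

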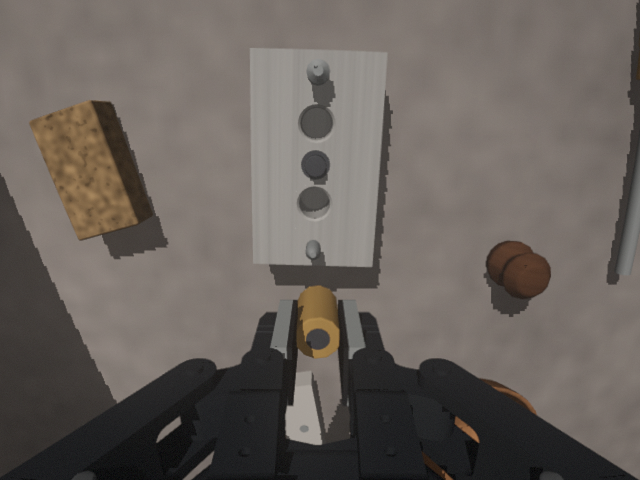

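Mould view: bores at (316,122) and (314,204), ejector (315,165), thick dowel tip (318,68), thin tip (314,245), top corners (250,49), (387,52), (252,263), (373,267). Insert is held upright at (317,337).

```bash
cat >> h.py <<'E'
def fit(mod,wor):
    m=np.asarray(mod);w=np.asarray(wor);mc=m.mean(0);wc=w.mean(0);a=m-mc;b=w-wc
    th=np.arctan2((a[:,0]*b[:,1]-a[:,1]*b[:,0]).sum(),(a*b).sum())
    Q=np.array([[np.cos(th),-np.sin(th)],[np.sin(th),np.cos(th)]]);return wc-Q@mc,th,(a@Q.T+wc-w)
E
python3 - <<'E'
from h import *
im=cv2.imread('pics/w4.png',0)
def ell(uv,r,thr):
    k=np.zeros_like(im);cv2.circle(k,uv,r,255,-1);m=((im<thr)&(k>0)).astype(np.uint8)
    c=max(cv2.findContours(m,0,2)[0],key=cv2.contourArea);return cv2.fitEllipse(c)
for uv in((316,122),(314,204),(315,165)):
    print(im[uv[1],uv[0]-24:uv[0]+25:2]); print(im[uv[1]-24:uv[1]+25:2,uv[0]])
P=[(316,122),(314,204),(315,164),(318.5,68),(250,49),(387,52),(252,263),(373,267)]
Z=[.04,.04,.048,.058,.04,.04,.04,.04]
M=[(0,26),(0,-26),(0,0),(0,56),(-42,70),(42,70),(-42,-70),(42,-70)]
w=world('w4',P,Z)[:,:2];print(w.round(4))
c,th,r=fit(np.array(M)/1e3,w);print(c,np.degrees(th),(r*1e3).round(1))
E
```

```text
[145 144 145 104  77  76  76  78  79  79  80  79  80  80  79  79  79  76
  76  76  84 130 142 144 144]
[ 78  77 135 100  70  79  80  81  79  81  81  82  80  80  80  81  78  80
  79  80 112 147 160 145 146]
[148 145 147 135 106  64  66  70  81  80  80  78  81  78  81  78  79  75
  63  82 131 138 144 146 148]
[ 77  83 104 109  78  80  78  81  79  80  79  80  81  81  77  72 127 130
 128 121 165 147 147 148 148]
[146 144 146 144 148  94  72  72  72  70  73  71  68  69  71  69  68  67
  70  90 145 143 144 144 145]
[158 148 146 146 145  70  69  72  75  72  73  73  68  71  69  69  68  69
  52  61  79  76 142  79  79]
[[ 0.5465 -0.0232]
 [ 0.5448 -0.0761]
 [ 0.5457 -0.0487]
 [ 0.5482  0.007 ]
 [ 0.5066  0.0205]
 [ 0.59    0.0183]
 [ 0.5009 -0.1181]
 [ 0.586  -0.1215]]
[ 0.54583746 -0.04972627] -2.012543629752948 [[ 0.3 -0.6]
 [ 0.1  0.4]
 [ 0.1 -1. ]
 [-0.4 -0.8]
 [-0.3  1.3]
 [ 0.3  0.5]
 [ 0.5 -0.2]
 [-0.6  0.4]]
```

>>> apply_moves(steps=[{"claw": 0.1, "dx": 0, "dy": 1.3, "dz": 0, "wx": 0, "wy": 0, "wz": -0.2}, {"claw": 0.1, "dx": 0, "dy": 2.5, "dz": -0.6, "wx": 0, "wy": 0, "wz": -0.2}, {"claw": 0.1, "dx": 0, "dy": 2.5, "dz": -2, "wx": 0, "wy": 0, "wz": -0.2}, {"claw": 0.1, "dx": 0, "dy": 2.5, "dz": -3, "wx": 0, "wy": 0, "wz": -0.2}, {"claw": 0.1, "dx": 0, "dy": 2.5, "dz": -3.2, "wx": 0, "wy": 0, "wz": -0.2}])

```text
clock: 5.6
ee_pos: [0.5454, -0.0237, 0.0694]
tcp_rot: [0.719, 0.695, -0.001, -0.001]
ft_force: [-0.1, -0.1, -0.6]
finger_gap: 0.186
grip_force: 39.3
```

>>> apply_moves(steps=[{"claw": 0.1, "dx": 0, "dy": 0, "dz": 0, "wx": 0, "wy": 0, "wz": 0}, {"claw": 0.1, "dx": 0, "dy": 0, "dz": 0, "wx": 0, "wy": 0, "wz": 0}])

```text
clock: 5.85
ee_pos: [0.548, -0.0252, 0.0731]
tcp_rot: [0.719, 0.695, 0.001, 0.001]
ft_force: [-0.1, -0.1, -0.2]
finger_gap: 0.188
grip_force: 39.3
```

```bash
python3 - <<'E'
from h import *
d,s=take('wrist','w5')
e=s['ee_pos'];print(e.round(4),s['tcp_rot'].round(4),s['finger_gap'],s['grip_force'])
print('held top in w4',world('w4',[(317,338)],.1726), 'bore pix now',pix('w5',[(.5467,-.0237,.04),e-[0,0,.025]]))
im=cv2.imread('pics/w5.png');cv2.imwrite('pics/w5c.png',cv2.resize(im[150:450,120:520],None,fx=2,fy=2,interpolation=3))
E
```

```text
[ 0.548  -0.0252  0.0731] [7.192e-01 6.948e-01 6.000e-04 1.100e-03] 0.1879959096658465 39.26694631576538
held top in w4 [[ 0.54682745 -0.09810715  0.1726    ]] bore pix now [[314.2436959  292.35134104]
 [317.25342933 303.04851874]]
```

View pics/w5c.png

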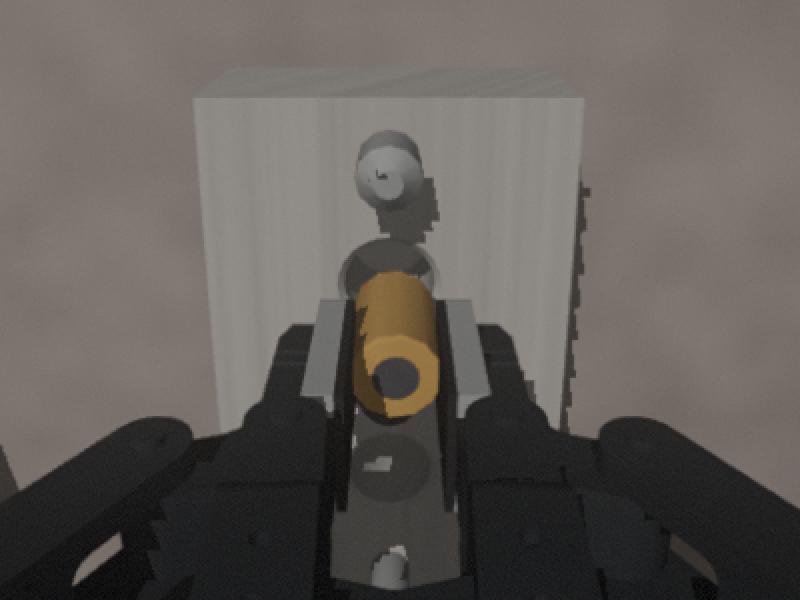

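The crop (2x, offset (120,150)) shows the insert bottom at about (317.5,285) in full-frame pixels, ahead of the pads. The bore rim's far edge is at (315,270), with rim sides at x≈289 and 340.

```bash
python3 - <<'E'
from h import *
s=readout.sense();e=s['ee_pos'];print(e,s['qd'].round(3))
# bore: far edge point, and side midpoints
b=world('w5',[(314.5,269.5)],.04)[0]; b2=world('w5',[(289,287),(340,287)],.04)
print('bore c from far edge',b-[0,.0113,0],'sides',b2)
for zb in(.048,.0465,.0495):
    i=world('w5',[(317.7,285.5)],zb)[0];print('insert bottom c',i-[0,.009,0])
print('insert top', world('w5',[(120+396/2,150+377/2)],.078))
E
```

```text
[ 0.54798968 -0.02521159  0.07295258] [-0.002  0.003 -0.006 -0.001 -0.002  0.001]
bore c from far edge [ 0.54723976 -0.02374593  0.04      ] sides [[ 0.53526952 -0.02061522  0.04      ]
 [ 0.55856652 -0.02145132  0.04      ]]
insert bottom c [ 0.5485077  -0.02579907  0.048     ]
insert bottom c [ 0.54848852 -0.02646168  0.0465    ]
insert bottom c [ 0.54852687 -0.02513646  0.0495    ]
insert top [[ 0.54825574 -0.0249261   0.078     ]]
```

>>> apply_moves(steps=[{"claw": 0.1, "dx": -0.045, "dy": 0.055, "dz": 0, "wx": 0, "wy": 0, "wz": 0}, {"claw": 0.1, "dx": -0.045, "dy": 0.055, "dz": -0.15, "wx": 0, "wy": 0, "wz": 0}, {"claw": 0.1, "dx": -0.045, "dy": 0.055, "dz": -0.3, "wx": 0, "wy": 0, "wz": 0}, {"claw": 0.1, "dx": -0.045, "dy": 0.055, "dz": -0.4, "wx": 0, "wy": 0, "wz": 0}, {"claw": 0.1, "dx": -0.045, "dy": 0.055, "dz": -0.45, "wx": 0, "wy": 0, "wz": 0}])

```text
clock: 6.52
ee_pos: [0.5455, -0.0232, 0.0575]
tcp_rot: [0.719, 0.695, -0.0, -0.0]
ft_force: [-0.2, -0.0, -0.7]
finger_gap: 0.185
grip_force: 39.3
```

>>> apply_moves(steps=[{"claw": 0.1, "dx": 0, "dy": 0, "dz": 0, "wx": 0, "wy": 0, "wz": 0}, {"claw": 0.1, "dx": 0, "dy": 0, "dz": -0.1, "wx": 0, "wy": 0, "wz": 0}, {"claw": 0.1, "dx": 0, "dy": 0, "dz": -0.15, "wx": 0, "wy": 0, "wz": 0}, {"claw": 0.1, "dx": 0, "dy": 0, "dz": -0.15, "wx": 0, "wy": 0, "wz": 0}])

```text
clock: 7.02
ee_pos: [0.5455, -0.0232, 0.0531]
tcp_rot: [0.719, 0.695, -0.0, -0.0]
ft_force: [-0.1, -0.0, -0.1]
finger_gap: 0.184
grip_force: 39.3
```

>>> apply_moves(steps=[{"claw": 0.35, "dx": 0, "dy": 0, "dz": 0, "wx": 0, "wy": 0, "wz": 0}, {"claw": 0.5, "dx": 0, "dy": 0, "dz": 0, "wx": 0, "wy": 0, "wz": 0}, {"claw": 0.6, "dx": 0, "dy": 0, "dz": 0.5, "wx": 0, "wy": 0, "wz": 0}, {"claw": 0.6, "dx": 0, "dy": 0, "dz": 2, "wx": 0, "wy": 0, "wz": 0}, {"claw": 0.6, "dx": 0, "dy": -1, "dz": 3.3, "wx": 0, "wy": 0, "wz": 0}])

```text
clock: 7.65
ee_pos: [0.5458, -0.0524, 0.155]
tcp_rot: [0.718, 0.696, 0.0, 0.0]
ft_force: [0.7, 0.7, -0.2]
finger_gap: 0.601
grip_force: 0.0
```

>>> apply_moves(steps=[{"claw": 0.6, "dx": 0, "dy": -1, "dz": 0.5, "wx": 0, "wy": 0, "wz": 0}, {"claw": 0.6, "dx": 0, "dy": -1, "dz": 0.5, "wx": 0, "wy": 0, "wz": 0}, {"claw": 0.6, "dx": 0, "dy": -1, "dz": 0.5, "wx": 0, "wy": 0, "wz": 0}])

```text
clock: 8.02
ee_pos: [0.5455, -0.0829, 0.1675]
tcp_rot: [0.719, 0.695, 0.0, -0.0]
ft_force: [0.2, 0.4, -0.3]
finger_gap: 0.598
grip_force: 0.0
```

```bash
python3 - <<'E'
from h import *
d,s=take('wrist','w6');print(s['ee_pos'],s['tcp_rot'])
im=cv2.imread('pics/w6.png');m=cv2.inRange(cv2.cvtColor(im,cv2.COLOR_BGR2HSV),(8,90,60),(30,255,255))
n,l,st,ce=cv2.connectedComponentsWithStats(m)
p=pix('w6',[(.547,-.0237,.039)])[0];print(p)
for i in range(1,n):
    if st[i,4]>60: print(st[i],ce[i])
x,y=p.astype(int);print(im[y-24:y+25:4,x])
E
```

```text
[ 0.54551686 -0.08291596  0.16747913] [ 7.19267692e-01  6.94733021e-01  1.07035020e-04 -7.61031381e-05]
[316.52542069 147.97189992]
[636  23   4  37  82] [638.20731707  44.68292683]
[634  62   6  30 108] [637.5         78.41666667]
[  35  131  110  135 8074] [ 89.64268021 198.72417637]
[301 134  27  28 464] [313.81034483 147.36637931]
[ 491  255   60   55 2094] [522.80706781 281.06017192]
[519 432  13  17  70] [525.02857143 438.97142857]
[452 442  47  38 986] [471.77281947 466.8306288 ]
[[ 75  79  81]
 [ 77  81  82]
 [ 71  74  77]
 [ 76 128 160]
 [ 79 128 160]
 [ 72  71  73]
 [ 71  71  72]
 [ 70  71  71]
 [ 74 104 127]
 [ 78 128 159]
 [ 61  64  64]
 [151 157 160]
 [139 144 148]]
```

>>> apply_moves(steps=[{"claw": 0.6, "dx": -0.25, "dy": 1.9, "dz": 0, "wx": 0, "wy": 0, "wz": 0}, {"claw": 0.6, "dx": -0.5, "dy": 3.8, "dz": 0, "wx": 0, "wy": 0, "wz": 0}, {"claw": 0.6, "dx": -0.75, "dy": 5.7, "dz": 0, "wx": 0, "wy": 0, "wz": 0}, {"claw": 0.6, "dx": -1.0, "dy": 7.6, "dz": 0, "wx": 0, "wy": 0, "wz": 0}, {"claw": 0.6, "dx": -1.25, "dy": 9.5, "dz": 0, "wx": 0, "wy": 0, "wz": 0}])

```text
clock: 8.7
ee_pos: [0.5068, 0.2043, 0.1668]
tcp_rot: [0.719, 0.695, -0.0, -0.0]
ft_force: [0.5, -0.0, 0.6]
finger_gap: 0.603
grip_force: 0.0
```

>>> apply_moves(steps=[{"claw": 0.6, "dx": -0.3, "dy": 1.9, "dz": -0.2, "wx": 0, "wy": 0, "wz": 0}, {"claw": 0.6, "dx": -0.57, "dy": 3.6, "dz": -0.8, "wx": 0, "wy": 0, "wz": 0}, {"claw": 0.6, "dx": -0.57, "dy": 4.12, "dz": -2, "wx": 0, "wy": 0, "wz": 0}, {"claw": 0.6, "dx": -0.57, "dy": 4.12, "dz": -3, "wx": 0, "wy": 0, "wz": 0}, {"claw": 0.6, "dx": -0.57, "dy": 4.12, "dz": -3, "wx": 0, "wy": 0, "wz": 0}])

```text
clock: 9.32
ee_pos: [0.4881, 0.3253, 0.0742]
tcp_rot: [0.719, 0.695, -0.003, -0.001]
ft_force: [0.2, -0.5, 1.1]
finger_gap: 0.6
grip_force: 0.0
```

>>> apply_moves(steps=[{"claw": 0.6, "dx": 0, "dy": 0, "dz": 0, "wx": 0, "wy": 0, "wz": 0}, {"claw": 0.6, "dx": 0, "dy": 0, "dz": 0, "wx": 0, "wy": 0, "wz": 0}])

```text
clock: 9.57
ee_pos: [0.492, 0.3256, 0.0791]
tcp_rot: [0.719, 0.695, 0.001, 0.001]
ft_force: [-0.3, 0.2, 0.4]
finger_gap: 0.6
grip_force: 0.0
```

```bash
python3 - <<'E'
from h import *
d,s=take('wrist','w7');e=s['ee_pos'];print(e)
p=pix('w7',[(.4908,.3257,.03)])[0];print(p)
im=cv2.imread('pics/w7.png');m=cv2.inRange(cv2.cvtColor(im,cv2.COLOR_BGR2HSV),(8,90,60),(30,255,255))
n,l,st,ce=cv2.connectedComponentsWithStats(m)
for i in range(1,n):
    if st[i,4]>60: print(st[i],ce[i])
q=pix('w6',[(.538,-.0237,.039),(.556,-.0237,.039),(.538,-.0237,.049),(.556,-.0237,.049)]);print('expected insert width px seated/10mm high',q[1,0]-q[0,0],q[3,0]-q[2,0])
E
```

```text
[0.49200227 0.32558893 0.07910638]
[314.76639755 281.43014633]
[ 298  246   36   51 1211] [315.16928159 269.81668043]
[476 350  53  27 720] [499.50277778 361.54166667]
expected insert width px seated/10mm high 27.856783641365553 28.937303767789956
```

>>> apply_moves(steps=[{"claw": 0.6, "dx": 0, "dy": 0, "dz": -0.9, "wx": 0, "wy": 0, "wz": 0}, {"claw": 0.6, "dx": 0, "dy": 0, "dz": -1.85, "wx": 0, "wy": 0, "wz": 0}, {"claw": 0.6, "dx": 0, "dy": 0, "dz": -1.85, "wx": 0, "wy": 0, "wz": 0}, {"claw": 0.1, "dx": 0, "dy": 0, "dz": -1.85, "wx": 0, "wy": 0, "wz": 0}, {"claw": 0.1, "dx": 0, "dy": 0, "dz": -1.85, "wx": 0, "wy": 0, "wz": 0}])

```text
clock: 10.25
ee_pos: [0.4922, 0.3257, 0.0237]
tcp_rot: [0.719, 0.695, 0.001, 0.001]
ft_force: [-1.9, -0.9, 9.6]
finger_gap: 0.188
grip_force: 41.6
```

>>> apply_moves(steps=[{"claw": 0.1, "dx": 0, "dy": 0, "dz": 0, "wx": 0, "wy": 0, "wz": 0}, {"claw": 0.1, "dx": 0, "dy": 0, "dz": 0, "wx": 0, "wy": 0, "wz": 0}, {"claw": 0.1, "dx": 0, "dy": 0, "dz": 0, "wx": 0, "wy": 0, "wz": 0}])

```text
clock: 10.62
ee_pos: [0.4922, 0.3258, 0.0237]
tcp_rot: [0.719, 0.695, 0.001, 0.001]
ft_force: [-0.9, -0.2, 6.5]
finger_gap: 0.19
grip_force: 39.1
```

>>> apply_moves(steps=[{"claw": 0.1, "dx": 0, "dy": 0, "dz": 1, "wx": 0, "wy": 0, "wz": 0}, {"claw": 0.1, "dx": 0, "dy": -0.5, "dz": 2.7, "wx": 0, "wy": 0, "wz": 0}, {"claw": 0.1, "dx": 0.4, "dy": -1.8, "dz": 4, "wx": 0, "wy": 0, "wz": 0}, {"claw": 0.1, "dx": 0.7, "dy": -3.6, "dz": 4.2, "wx": 0, "wy": 0, "wz": 0}, {"claw": 0.1, "dx": 1, "dy": -5.5, "dz": 4.2, "wx": 0, "wy": 0, "wz": 0}])

```text
clock: 11.25
ee_pos: [0.5221, 0.1591, 0.1498]
tcp_rot: [0.719, 0.695, 0.001, 0.001]
ft_force: [0.8, -1.0, -0.4]
finger_gap: 0.187
grip_force: 39.2
```

>>> apply_moves(steps=[{"claw": 0.1, "dx": 0.2, "dy": -1.9, "dz": 0, "wx": 0, "wy": 0, "wz": 0}, {"claw": 0.1, "dx": 0.4, "dy": -3.8, "dz": 0, "wx": 0, "wy": 0, "wz": 0}, {"claw": 0.1, "dx": 0.6, "dy": -5.7, "dz": 0, "wx": 0, "wy": 0, "wz": 0}, {"claw": 0.1, "dx": 0.75, "dy": -7.2, "dz": 0, "wx": 0, "wy": 0, "wz": 0}, {"claw": 0.1, "dx": 0.75, "dy": -7.88, "dz": -0.8, "wx": 0, "wy": 0, "wz": 0}])

```text
clock: 11.88
ee_pos: [0.5451, -0.0792, 0.126]
tcp_rot: [0.72, 0.694, 0.001, 0.002]
ft_force: [0.6, 1.0, -0.3]
finger_gap: 0.187
grip_force: 39.2
```

>>> apply_moves(steps=[{"claw": 0.1, "dx": 0, "dy": 0, "dz": -1, "wx": 0, "wy": 0, "wz": 0}, {"claw": 0.1, "dx": 0, "dy": 0, "dz": -1.8, "wx": 0, "wy": 0, "wz": 0}, {"claw": 0.1, "dx": 0, "dy": 0, "dz": -1.8, "wx": 0, "wy": 0, "wz": 0}, {"claw": 0.1, "dx": 0, "dy": 0, "dz": -1.8, "wx": 0, "wy": 0, "wz": 0}])

```text
clock: 12.38
ee_pos: [0.5442, -0.0762, 0.0713]
tcp_rot: [0.719, 0.695, 0.0, 0.001]
ft_force: [0.8, 0.1, -0.1]
finger_gap: 0.184
grip_force: 39.2
```

```bash
python3 - <<'E'
from h import *
d,s=take('wrist','w8');e=s['ee_pos'];print(e,s['tcp_rot'].round(4),s['finger_gap'])
im=cv2.imread('pics/w8.png');m=cv2.inRange(cv2.cvtColor(im,cv2.COLOR_BGR2HSV),(8,90,60),(30,255,255))
n,l,st,ce=cv2.connectedComponentsWithStats(m)
for i in range(1,n):
    if st[i,4]>60: print(st[i],ce[i])
print(pix('w8',[(.5449,-.0757,.04),(.5449,-.0757+.0105,.04),(.5467,-.0237,.039)]))
g=im[:,:,1]; print(g[255:300,312:318:2].mean(1).astype(int)); print('row276',g[274:278,275:352].mean(0).astype(int))
E
```

```text
[ 0.54420631 -0.0762099   0.07126403] [7.191e-01 6.949e-01 4.000e-04 8.000e-04] 0.18372296965508583
[ 295  157   42   45 1122] [315.65864528 179.17825312]
[   0  172   74  169 6298] [ 24.40917752 278.05874881]
[ 296  286   44   74 2349] [317.42954449 320.39931886]
[ 559  321   59   39 1264] [585.63449367 337.28401899]
[ 587  346   53   56 2129] [616.91780178 371.55847816]
[[318.77067098 295.84628193]
 [317.97620155 274.49234866]
 [318.84763167 181.34898036]]
[ 62  61  63  63  62  59  57  65  73  98 132 134 132 133 133 134 130 106
  71  67  70  72  71  71  70  71  71  68  70  70  76  91 101 101 101 102
 101 102 101 102 102 101 102 102 101]
row276 [140 139 140 139 139 139 139 138 137 137 134 134 135 135 136 135 135 134
 134 135 137 137 136 137 137 137 134 128 120 107  92  85  79  76  70  70
  70  70  70  70  69  70  69  71  71  71  69  71  71  70  70  71  72  73
  77  83  88  96 109 119 128 132 133 134 134 133 134 134 134 133 132 132
 133 134 135 135 135]
```

>>> apply_moves(steps=[{"claw": 0.1, "dx": 0.015, "dy": 0.03, "dz": 0, "wx": 0, "wy": 0, "wz": 0}, {"claw": 0.1, "dx": 0.015, "dy": 0.03, "dz": -0.15, "wx": 0, "wy": 0, "wz": 0}, {"claw": 0.1, "dx": 0.015, "dy": 0.03, "dz": -0.3, "wx": 0, "wy": 0, "wz": 0}, {"claw": 0.1, "dx": 0.015, "dy": 0.03, "dz": -0.42, "wx": 0, "wy": 0, "wz": 0}, {"claw": 0.1, "dx": 0.015, "dy": 0.03, "dz": -0.5, "wx": 0, "wy": 0, "wz": 0}])

```text
clock: 13.05
ee_pos: [0.5439, -0.0752, 0.0545]
tcp_rot: [0.719, 0.695, -0.0, -0.0]
ft_force: [-0.9, -0.2, -0.1]
finger_gap: 0.188
grip_force: 39.2
```

>>> apply_moves(steps=[{"claw": 0.1, "dx": 0, "dy": 0, "dz": -0.08, "wx": 0, "wy": 0, "wz": 0}, {"claw": 0.1, "dx": 0, "dy": 0, "dz": -0.1, "wx": 0, "wy": 0, "wz": 0}, {"claw": 0.1, "dx": 0, "dy": 0, "dz": -0.1, "wx": 0, "wy": 0, "wz": 0}])

```text
clock: 13.42
ee_pos: [0.5439, -0.0751, 0.0518]
tcp_rot: [0.719, 0.695, -0.0, -0.0]
ft_force: [0.5, 0.1, -0.7]
finger_gap: 0.187
grip_force: 39.2
```

>>> apply_moves(steps=[{"claw": 0.35, "dx": 0, "dy": 0, "dz": 0, "wx": 0, "wy": 0, "wz": 0}, {"claw": 0.5, "dx": 0, "dy": 0, "dz": 0, "wx": 0, "wy": 0, "wz": 0}, {"claw": 0.6, "dx": 0, "dy": 0, "dz": 0.5, "wx": 0, "wy": 0, "wz": 0}, {"claw": 0.6, "dx": 0, "dy": 0, "dz": 2, "wx": 0, "wy": 0, "wz": 0}, {"claw": 0.6, "dx": 0, "dy": -0.8, "dz": 3.7, "wx": 0, "wy": 0, "wz": 0}])

```text
clock: 14.05
ee_pos: [0.5436, -0.0982, 0.1647]
tcp_rot: [0.719, 0.696, 0.0, -0.0]
ft_force: [-0.1, 0.2, 1.6]
finger_gap: 0.6
grip_force: 0.0
```

>>> apply_moves(steps=[{"claw": 0.6, "dx": 0, "dy": -0.7, "dz": 0.2, "wx": 0, "wy": 0, "wz": 0}, {"claw": 0.6, "dx": 0, "dy": -0.7, "dz": 0.2, "wx": 0, "wy": 0, "wz": 0}, {"claw": 0.6, "dx": 0, "dy": -0.7, "dz": 0.2, "wx": 0, "wy": 0, "wz": 0}])

```text
clock: 14.42
ee_pos: [0.5434, -0.1196, 0.1678]
tcp_rot: [0.719, 0.695, -0.0, -0.001]
ft_force: [-0.2, -0.2, 0.3]
finger_gap: 0.601
grip_force: 0.0
```

```bash
python3 - <<'E'
from h import *
d,s=take('wrist','w9');e=s['ee_pos'];print(e,s['tcp_rot'].round(4))
im=cv2.imread('pics/w9.png');m=cv2.inRange(cv2.cvtColor(im,cv2.COLOR_BGR2HSV),(8,90,60),(30,255,255))
n,l,st,ce=cv2.connectedComponentsWithStats(m)
for i in range(1,n):
    if st[i,4]>60: print(st[i],ce[i])
for c in((.5449,-.0757),(.5467,-.0237)):
    t=np.linspace(0,6.28,40)
    for z in(.039,.049):
        q=pix('w9',np.c_[c[0]+.009*np.cos(t),c[1]+.009*np.sin(t),0*t+z]);print(z,q.min(0).round(),np.ptp(q,axis=0).round(1))
E
```

```text
[ 0.54336208 -0.11963678  0.16775769] [ 7.193e-01  6.947e-01 -2.000e-04 -9.000e-04]
[  28   75  112  144 8818] [ 83.6418689  147.19925153]
[302  74  28  31 509] [315.37131631  88.69548134]
[303 157  28  29 456] [316.52850877 170.51973684]
[ 498  210   64   53 2200] [531.97227273 234.84454545]
[457 353  98  44 977] [496.53633572 365.80143296]
[267 411  28  29 650] [280.60769231 425.12615385]
[519 431  13  16  78] [524.73076923 438.35897436]
[453 450  35  16 197] [472.99492386 460.27918782]
0.039 [304. 158.] [27.4 27.4]
0.049 [304. 159.] [28.4 28.4]
0.039 [303.  73.] [28.9 30.2]
0.049 [303.  71.] [30.  31.4]
```

Both inserts image at exactly the seated size and place. Now the cover.

>>> apply_moves(steps=[{"claw": 0.8, "dx": -0.2, "dy": -1.8, "dz": 0.4, "wx": 0, "wy": 0, "wz": 0.4}, {"claw": 0.8, "dx": -0.5, "dy": -3.6, "dz": 0.7, "wx": 0, "wy": 0, "wz": 0.8}, {"claw": 0.8, "dx": -0.8, "dy": -5.4, "dz": 0.7, "wx": 0, "wy": 0, "wz": 1.2}, {"claw": 0.8, "dx": -1.1, "dy": -7.2, "dz": 0.7, "wx": 0, "wy": 0, "wz": 1.4}, {"claw": 0.8, "dx": -1.1, "dy": -8, "dz": 0.7, "wx": 0, "wy": 0, "wz": 1.4}])

```text
clock: 15.1
ee_pos: [0.5099, -0.3618, 0.1884]
tcp_rot: [0.648, 0.761, 0.0, -0.001]
ft_force: [-0.1, 0.8, -0.5]
finger_gap: 0.8
grip_force: 0.0
```

>>> apply_moves(steps=[{"claw": 0.8, "dx": 0, "dy": 0, "dz": 0, "wx": 0, "wy": 0, "wz": 0}, {"claw": 0.8, "dx": 0, "dy": 0, "dz": 0, "wx": 0, "wy": 0, "wz": 0}, {"claw": 0.8, "dx": 0, "dy": 0, "dz": 0, "wx": 0, "wy": 0, "wz": 0}])

```text
clock: 15.48
ee_pos: [0.5113, -0.3588, 0.1898]
tcp_rot: [0.647, 0.762, 0.0, -0.0]
ft_force: [0.9, 0.1, -0.1]
finger_gap: 0.803
grip_force: 0.0
```

```bash
python3 - <<'E'
from h import *
d,s=take('wrist','w10');e=s['ee_pos'];print(e,s['tcp_rot'].round(4))
E
```

```text
[ 0.51133079 -0.35879305  0.18977928] [ 6.474e-01  7.622e-01  1.000e-04 -1.000e-04]
```

View pics/w10.png

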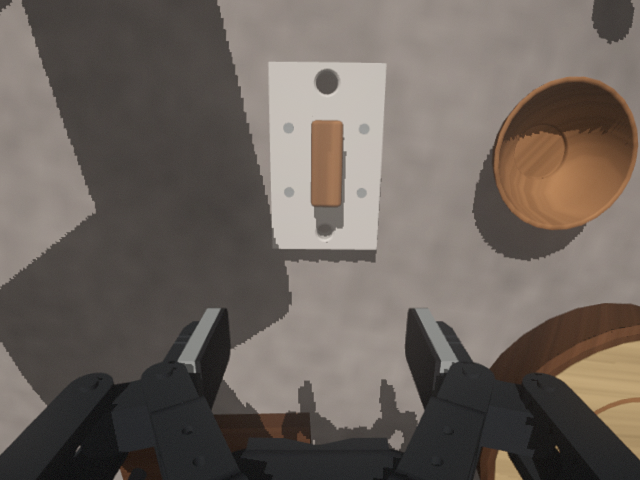

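Cover view: large hole (327,82), small hole (325,231), top corners (269,62), (387,64), (274,248), (377,249), bar top spanning x 311–343, y 121–206.

```bash
python3 - <<'E'
from h import *
im=cv2.imread('pics/w10.png');g=cv2.cvtColor(im,cv2.COLOR_BGR2GRAY)
corn=np.float32([(269,62),(387,64),(274,248),(377,249)]).reshape(-1,1,2)
corn=cv2.cornerSubPix(g,corn,(5,5),(-1,-1),(3,50,.01)).reshape(-1,2);print(corn)
P=[(327,82),(325,231),*corn]
M=np.array([(0,56),(0,-56),(-42,70),(42,70),(-42,-70),(42,-70)])/1e3
w=world('w10',P,.02)[:,:2];c,th,r=fit(M,w);print(c,np.degrees(th),(r*1e3).round(1))
b=world('w10',[(311,121),(343,121),(311,206),(342,206)],.048);print('bar centre',b.mean(0),'ext',b.round(4))
q=np.linalg.norm
e=readout.sense();T=R.from_quat(e['tcp_rot']).as_matrix();y=np.degrees(np.arctan2(T[1,1],T[0,1]));print('toolyaw',y)
print('move units',(np.r_[c,0.045]-e['ee_pos'])/.03,'turn',(np.degrees(th)-y)/8)
E
```

```text
[[267.88043   61.364204]
 [385.994     62.972656]
 [274.       248.      ]
 [376.02213  249.24742 ]]
[ 0.51019269 -0.311427  ] 8.884405002892485 [[-0.  -0. ]
 [ 0.2 -0.7]
 [ 0.1  0.2]
 [ 0.1  0.6]
 [-1.  -0.4]
 [ 0.7  0.4]]
bar centre [ 0.51013119 -0.31134748  0.048     ] ext [[ 0.4949 -0.2845  0.048 ]
 [ 0.516  -0.281   0.048 ]
 [ 0.504  -0.3417  0.048 ]
 [ 0.5256 -0.3382  0.048 ]]
toolyaw 9.304040185187802
move units [-0.0380188   1.58462673 -4.82934314] turn -0.05245439778691452
```

>>> apply_moves(steps=[{"claw": 0.7, "dx": 0, "dy": 1, "dz": -0.3, "wx": 0, "wy": 0, "wz": 0}, {"claw": 0.6, "dx": -0.04, "dy": 1.58, "dz": -1.5, "wx": 0, "wy": 0, "wz": -0.05}, {"claw": 0.6, "dx": -0.04, "dy": 1.58, "dz": -3, "wx": 0, "wy": 0, "wz": -0.05}, {"claw": 0.6, "dx": -0.04, "dy": 1.58, "dz": -4.2, "wx": 0, "wy": 0, "wz": -0.05}, {"claw": 0.6, "dx": -0.04, "dy": 1.58, "dz": -5, "wx": 0, "wy": 0, "wz": -0.05}])

```text
clock: 16.15
ee_pos: [0.5093, -0.3113, 0.038]
tcp_rot: [0.65, 0.76, 0.0, -0.001]
ft_force: [-0.2, 1.6, -0.0]
finger_gap: 0.603
grip_force: 0.0
```

>>> apply_moves(steps=[{"claw": 0.6, "dx": 0, "dy": 0, "dz": -0.16, "wx": 0, "wy": 0, "wz": 0}, {"claw": 0.6, "dx": 0, "dy": 0, "dz": -0.16, "wx": 0, "wy": 0, "wz": 0}, {"claw": 0.1, "dx": 0, "dy": 0, "dz": -0.16, "wx": 0, "wy": 0, "wz": 0}, {"claw": 0.1, "dx": 0, "dy": 0, "dz": -0.16, "wx": 0, "wy": 0, "wz": 0}, {"claw": 0.1, "dx": 0, "dy": 0, "dz": -0.16, "wx": 0, "wy": 0, "wz": 0}], squeeze=70)

```text
clock: 16.77
ee_pos: [0.5105, -0.3134, 0.0366]
tcp_rot: [0.651, 0.759, -0.0, 0.001]
ft_force: [-0.1, 0.7, 6.6]
finger_gap: 0.238
grip_force: 70.3
```

>>> apply_moves(steps=[{"claw": 0.1, "dx": 0, "dy": 0, "dz": 0, "wx": 0, "wy": 0, "wz": 0}, {"claw": 0.1, "dx": 0, "dy": 0, "dz": 0, "wx": 0, "wy": 0, "wz": 0}])

```text
clock: 17.02
ee_pos: [0.5105, -0.3134, 0.0366]
tcp_rot: [0.651, 0.759, -0.0, 0.001]
ft_force: [-1.0, 0.8, 6.3]
finger_gap: 0.245
grip_force: 70.3
```

```bash
python3 - <<'E'
from h import *
e=readout.sense();T=R.from_quat(e['tcp_rot']).as_matrix();y=np.degrees(np.arctan2(T[1,1],T[0,1]));print(e['ee_pos'],'toolyaw',y,e['ft_force'],e['wrist_torque'])
E
```

```text
[ 0.51052324 -0.31342277  0.03660208] toolyaw 8.826472054416238 [-0.98651045  0.77117935  6.27939776] [ 0.18800201  0.14807526 -0.00892478]
```

>>> apply_moves(steps=[{"claw": 0.1, "dx": 0, "dy": 0, "dz": 0.5, "wx": 0, "wy": 0, "wz": 0}, {"claw": 0.1, "dx": 0, "dy": 0, "dz": 1.5, "wx": 0, "wy": 0, "wz": 0}, {"claw": 0.1, "dx": 0, "dy": 0.3, "dz": 2.8, "wx": 0, "wy": 0, "wz": -0.2}, {"claw": 0.1, "dx": 0.1, "dy": 1.2, "dz": 3.4, "wx": 0, "wy": 0, "wz": -0.4}, {"claw": 0.1, "dx": 0.3, "dy": 2.5, "dz": 3.4, "wx": 0, "wy": 0, "wz": -0.6}])

```text
clock: 17.65
ee_pos: [0.5196, -0.2384, 0.14]
tcp_rot: [0.683, 0.731, 0.0, 0.002]
ft_force: [0.4, 0.6, -3.3]
finger_gap: 0.243
grip_force: 69.0
```

>>> apply_moves(steps=[{"claw": 0.1, "dx": 0.2, "dy": 1.4, "dz": 0, "wx": 0, "wy": 0, "wz": -0.2}, {"claw": 0.1, "dx": 0.4, "dy": 2.8, "dz": 0, "wx": 0, "wy": 0, "wz": -0.4}, {"claw": 0.1, "dx": 0.6, "dy": 4.2, "dz": 0, "wx": 0, "wy": 0, "wz": -0.6}, {"claw": 0.1, "dx": 0.8, "dy": 5.5, "dz": 0, "wx": 0, "wy": 0, "wz": -0.75}, {"claw": 0.1, "dx": 0.87, "dy": 6.22, "dz": 0, "wx": 0, "wy": 0, "wz": -0.75}])

```text
clock: 18.27
ee_pos: [0.5449, -0.0492, 0.1379]
tcp_rot: [0.719, 0.695, 0.0, 0.0]
ft_force: [0.5, 0.1, -3.7]
finger_gap: 0.24
grip_force: 69.0
```

>>> apply_moves(steps=[{"claw": 0.1, "dx": 0, "dy": 0, "dz": -0.3, "wx": 0, "wy": 0, "wz": 0}, {"claw": 0.1, "dx": 0, "dy": 0, "dz": -0.7, "wx": 0, "wy": 0, "wz": 0}, {"claw": 0.1, "dx": 0, "dy": 0, "dz": -1, "wx": 0, "wy": 0, "wz": 0}, {"claw": 0.1, "dx": 0, "dy": 0, "dz": -1, "wx": 0, "wy": 0, "wz": 0}])

```text
clock: 18.77
ee_pos: [0.544, -0.0516, 0.1057]
tcp_rot: [0.72, 0.694, -0.0, -0.001]
ft_force: [-0.8, -0.2, -2.5]
finger_gap: 0.239
grip_force: 69.0
```

```bash
python3 - <<'E'
from h import *
d,s=take('wrist','w11')
T=R.from_quat(s['tcp_rot']).as_matrix();y=np.degrees(np.arctan2(T[1,1],T[0,1]));e=s['ee_pos'];print(e,'toolyaw',y,s['ft_force'])
yb=e[2]-.0366
print('underside',yb,'hole top pix pred',pix('w11',[(.5458+.035*.056,-.0497+.056,yb+.02),(.5478,.0063,.058)]))
im=cv2.imread('pics/w11.png');W=np.zeros((600,800,3),np.uint8);W[:300,:400]=cv2.resize(im,(400,300))
c=cv2.resize(im[120:320,220:420],(400,400),interpolation=3);W[:400,400:]=c
W[300:,:400]=cv2.resize(im[240:390,220:420],(400,300),interpolation=3);cv2.imwrite('pics/w11c.png',W)
E
```

```text
[ 0.54402098 -0.0515654   0.10574047] toolyaw -2.0365209826132755 [-0.82148529 -0.23064215 -2.54203024]
underside 0.06914046528102169 hole top pix pred [[321.81947256 173.59885653]
 [321.34509375 164.20573697]]
```

View pics/w11c.png

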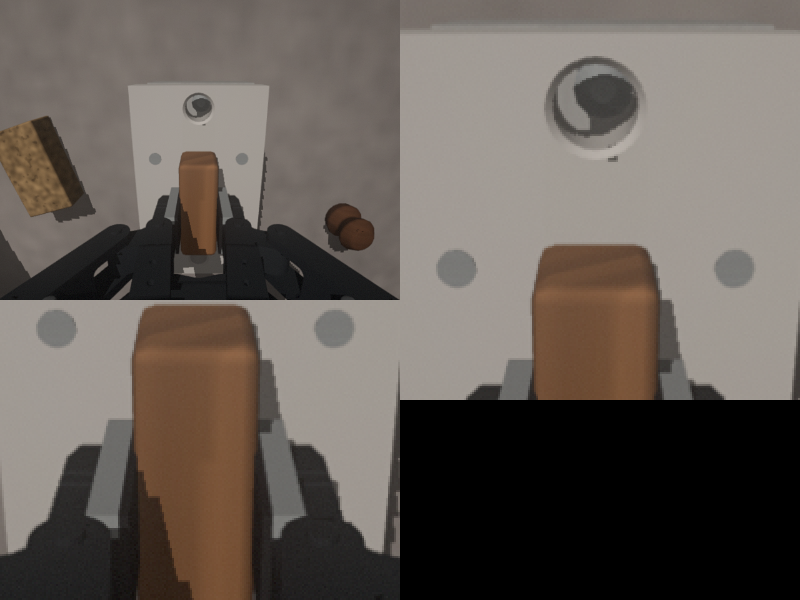

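The plate hovers over the mould: large hole rim centre is at (318,174), and the shadowed thick dowel shows through it, centred near (323.5,166). The plate's front edge is parallel to the mould's edge.

```bash
python3 - <<'E'
from h import *
s=readout.sense();print(s['ee_pos'],s['qd'].round(3))
g=cv2.imread('pics/w11.png',0)
m=np.zeros_like(g);cv2.circle(m,(318,174),24,255,-1)
print(cv2.resize(g[146:200:2,294:344:2],None,fx=1,fy=1))
h=world('w11',[(318,174)],.0891)[0]
for z in(.054,.058): print('hole',h,'dowel',world('w11',[(323.5,166)],z)[0],'d mm',1e3*(world('w11',[(323.5,166)],z)[0]-h)[:2])
E
```

```text
[ 0.54446489 -0.05160366  0.10649475] [ 0.004 -0.007  0.015  0.004  0.     0.001]
[[156 154 154 155 154 155 155 155 154 156 155 156 156 155 155 156 155 155
  156 155 156 154 155 154 155]
 [155 155 154 156 155 155 156 155 156 139 126 111 106 118 142 153 155 155
  155 155 155 155 155 155 155]
 [155 154 155 156 156 155 150 121  83  74  76  77  78  80  81  85 105 144
  155 155 155 153 154 154 155]
 [156 154 153 155 153 102  77  75  75 101 109 123 130 119 106  90  90  90
  105 145 156 155 154 155 154]
 [155 155 156 151  91  78  84 101 115 133 133 136 137 138 136 131 124 103
   97 100 138 155 155 155 154]
 [155 156 149  86  80  89 132 131 130 130 134 137 139 134 134 130 125 120
  110 103 104 126 156 153 154]
 [155 153  91  83 112 135 135 125 127 131 129  85  75  64  64  62  74  87
  109 107 109 110 141 155 153]
 [157 113  85  94 132 133 133 124 115  72  63  64  66  68  69  68  65  63
   64  78 107 117 119 154 155]
 [150  90  92 133 132 132 132  74  63  65  66  67  67  69  67  66  65  63
   63  65  67 109 119 132 156]
 [114  93  94 134 133 134 114  59  62  64  65  69  66  65  67  68  69  64
[... 1341 characters left out ...]
 137 138 139 139 138 139
  149 171 173 168 155 155 155]
 [154 155 155 153 156 159 157 132 125 129 132 135 136 138 139 128 139 164
  175 173 171 159 154 156 155]
 [156 155 155 155 156 160 162 164 163 148 146 143 145 149 157 165 177 176
  175 171 155 154 155 155 154]
 [154 154 154 154 155 156 162 166 167 169 172 174 173 176 176 177 177 173
  163 156 155 155 154 154 156]
 [154 156 155 155 154 154 155 155 164 166 171 174 175 174 174 162 145 110
  155 155 155 155 155 154 154]]
hole [0.54631572 0.00619489 0.0891    ] dowel [0.54878135 0.00498928 0.054     ] d mm [ 2.46563409 -1.2056053 ]
hole [0.54631572 0.00619489 0.0891    ] dowel [0.54874749 0.00545971 0.058     ] d mm [ 2.43177257 -0.73517321]
```

>>> apply_moves(steps=[{"claw": 0.1, "dx": 0.02, "dy": -0.01, "dz": -0.1, "wx": 0, "wy": 0, "wz": 0}, {"claw": 0.1, "dx": 0.02, "dy": -0.01, "dz": -0.1, "wx": 0, "wy": 0, "wz": 0}, {"claw": 0.1, "dx": 0.02, "dy": -0.01, "dz": -0.1, "wx": 0, "wy": 0, "wz": 0}, {"claw": 0.1, "dx": 0.02, "dy": -0.01, "dz": -0.1, "wx": 0, "wy": 0, "wz": 0}])

```text
clock: 19.32
ee_pos: [0.5456, -0.0515, 0.1042]
tcp_rot: [0.719, 0.695, 0.0, 0.0]
ft_force: [0.4, 0.2, -2.5]
finger_gap: 0.242
grip_force: 69.0
```

```bash
cat > hole.py <<'E'
from h import *
import sys
n=sys.argv[1];d,s=take('wrist',n);e=s['ee_pos'];zt=e[2]-.0366+.02
g=cv2.GaussianBlur(cv2.imread(f'pics/{n}.png',0),(3,3),0).astype(int);c0=pix(n,[(.5463,.0062,zt)])[0]
# radial rim: outermost place where it differs from plate white
pts=[];w=np.median(g[int(c0[1])-10:int(c0[1])+10,int(c0[0])-45:int(c0[0])-32])
for t in np.arange(0,2*np.pi,.1):
    for r in np.arange(34,15,-.5):
        u=c0+r*np.array([np.cos(t),np.sin(t)])
        if abs(g[int(round(u[1])),int(round(u[0]))]-w)>7: pts.append(u);break
pts=np.array(pts,np.float32)
for _ in range(3):
    A=np.c_[2*pts,np.ones(len(pts))];q=np.linalg.lstsq(A,(pts**2).sum(1),rcond=None)[0];rr=np.sqrt(q[2]+q[0]**2+q[1]**2)
    k=abs(np.hypot(*(pts-q[:2]).T)-rr)<1.2;pts=pts[k]
hole=world(n,[q[:2]],zt)[0]
y,x=np.mgrid[int(q[1])-24:int(q[1])+8,int(q[0])-14:int(q[0])+18];v=g[y,x]
T=R.from_quat(s['tcp_rot']).as_matrix()
print('ee',e.round(4),'yaw',np.degrees(np.arctan2(T[1,1],T[0,1])).round(2),'F',s['ft_force'].round(1),'qd',abs(s['qd']).max().round(3))
print('rim',q[:2].round(1),'r',rr.round(1),len(pts),'hole',hole.round(4),'pred dowel pix',pix(n,[(.5478,.0063,.058)])[0].round(1))
m=(v>=65)&(v<=71);ys,xs=y[m],x[m];print('flat',np.median(xs),np.median(ys),m.sum(),'->',world(n,[(np.median(xs),np.median(ys))],.058)[0].round(4))
for row in v[::2,::2]: print(*row)
E
python3 hole.py w12
```

```text
ee [ 0.5456 -0.0515  0.1042] yaw -1.97 F [ 0.4  0.2 -2.5] qd 0.001
rim [317.1 172.7] r 25.7 50 hole [0.5475 0.0068 0.0876] pred dowel pix [317.8 164.9]
flat 318.0 165.0 267 -> [0.5479 0.0062 0.058 ]
155 155 155 151 140 126 121 112 116 127 137 147 155 155 155 155
155 147 126 103 83 79 80 80 82 84 87 98 124 145 154 155
128 94 78 79 94 107 113 120 114 108 98 93 92 103 126 149
85 80 97 118 129 123 123 115 114 118 114 111 107 99 100 118
88 104 113 95 82 68 68 67 67 67 66 73 83 95 101 105
119 89 66 63 64 65 65 66 65 64 64 64 63 65 92 117
119 68 64 64 64 66 67 67 66 66 64 64 64 63 80 123
105 64 64 65 64 66 67 67 67 67 66 64 64 63 71 119
89 61 64 64 66 67 67 67 67 67 67 64 64 64 67 109
98 62 61 62 66 68 68 67 67 66 66 64 63 63 68 115
115 65 62 62 63 67 68 68 67 67 66 63 62 63 68 109
124 73 62 62 62 64 68 68 68 67 63 62 62 62 65 72
133 91 63 62 62 62 63 65 65 63 62 63 63 63 69 72
135 125 85 63 62 62 61 61 61 62 63 63 63 69 72 72
135 135 126 86 63 62 62 61 61 61 62 63 68 73 72 72
132 135 135 126 80 66 63 63 62 64 66 69 72 73 72 75
```

Residual offset is only about 0.3 / -0.5 mm. Correcting it and lowering onto the dowels.

>>> apply_moves(steps=[{"claw": 0.1, "dx": 0.01, "dy": -0.017, "dz": -0.1, "wx": 0, "wy": 0, "wz": 0}, {"claw": 0.1, "dx": 0.01, "dy": -0.017, "dz": -0.2, "wx": 0, "wy": 0, "wz": 0}, {"claw": 0.1, "dx": 0.01, "dy": -0.017, "dz": -0.3, "wx": 0, "wy": 0, "wz": 0}, {"claw": 0.1, "dx": 0.01, "dy": -0.017, "dz": -0.4, "wx": 0, "wy": 0, "wz": 0}, {"claw": 0.1, "dx": 0.01, "dy": -0.017, "dz": -0.45, "wx": 0, "wy": 0, "wz": 0}])

```text
clock: 20.0
ee_pos: [0.5457, -0.0519, 0.0902]
tcp_rot: [0.719, 0.695, -0.0, -0.0]
ft_force: [-0.1, 0.1, -2.8]
finger_gap: 0.241
grip_force: 69.0
```

```bash
python3 -c "
from h import *
s=readout.sense();print(s['ee_pos'],s['ft_force'],s['wrist_torque'])"
```

```text
[ 0.54566938 -0.05193645  0.09023115] [-0.06687717  0.13438178 -2.8471659 ] [-0.00590074 -0.01198405  0.01695893]
```

>>> apply_moves(steps=[{"claw": 0.1, "dx": 0, "dy": 0, "dz": -0.06, "wx": 0, "wy": 0, "wz": 0}, {"claw": 0.1, "dx": 0, "dy": 0, "dz": -0.12, "wx": 0, "wy": 0, "wz": 0}, {"claw": 0.1, "dx": 0, "dy": 0, "dz": -0.18, "wx": 0, "wy": 0, "wz": 0}, {"claw": 0.1, "dx": 0, "dy": 0, "dz": -0.18, "wx": 0, "wy": 0, "wz": 0}])

```text
clock: 20.5
ee_pos: [0.5457, -0.0519, 0.0849]
tcp_rot: [0.719, 0.695, -0.0, -0.0]
ft_force: [-0.5, -0.5, -3.4]
finger_gap: 0.236
grip_force: 69.0
```

```bash
python3 -c "
from h import *
s=readout.sense();print(s['ee_pos'],s['ft_force'],s['wrist_torque'])"
```

```text
[ 0.54566945 -0.05191074  0.08493949] [-0.49083187 -0.48353329 -3.38569478] [-0.03918738 -0.01418862  0.01305585]
```

>>> apply_moves(steps=[{"claw": 0.1, "dx": 0, "dy": 0, "dz": -0.07, "wx": 0, "wy": 0, "wz": 0}, {"claw": 0.1, "dx": 0, "dy": 0, "dz": -0.14, "wx": 0, "wy": 0, "wz": 0}, {"claw": 0.1, "dx": 0, "dy": 0, "dz": -0.2, "wx": 0, "wy": 0, "wz": 0}, {"claw": 0.1, "dx": 0, "dy": 0, "dz": -0.25, "wx": 0, "wy": 0, "wz": 0}, {"claw": 0.1, "dx": 0, "dy": 0, "dz": -0.25, "wx": 0, "wy": 0, "wz": 0}], squeeze=100)

```text
clock: 21.12
ee_pos: [0.5459, -0.052, 0.078]
tcp_rot: [0.719, 0.695, 0.0, 0.0]
ft_force: [-4.3, 0.8, 6.6]
finger_gap: 0.23
grip_force: 103.5
```

>>> apply_moves(steps=[{"claw": 0.1, "dx": 0, "dy": 0, "dz": -0.03, "wx": 0, "wy": 0, "wz": 0}, {"claw": 0.1, "dx": 0, "dy": 0, "dz": -0.06, "wx": 0, "wy": 0, "wz": 0}, {"claw": 0.1, "dx": 0, "dy": 0, "dz": -0.06, "wx": 0, "wy": 0, "wz": 0}])

```text
clock: 21.5
ee_pos: [0.5459, -0.0519, 0.0767]
tcp_rot: [0.719, 0.695, 0.0, 0.0]
ft_force: [-6.3, 2.3, 9.6]
finger_gap: 0.231
grip_force: 104.0
```

>>> apply_moves(steps=[{"claw": 0.1, "dx": 0, "dy": 0, "dz": -0.03, "wx": 0, "wy": 0, "wz": 0}, {"claw": 0.1, "dx": 0, "dy": 0, "dz": -0.03, "wx": 0, "wy": 0, "wz": 0}, {"claw": 0.1, "dx": 0, "dy": 0, "dz": -0.03, "wx": 0, "wy": 0, "wz": 0}])

```text
clock: 21.88
ee_pos: [0.5459, -0.0519, 0.0767]
tcp_rot: [0.719, 0.695, 0.0, 0.0]
ft_force: [-9.6, 2.7, 17.4]
finger_gap: 0.232
grip_force: 105.1
```

>>> apply_moves(steps=[{"claw": 0.1, "dx": 0, "dy": 0, "dz": -0.03, "wx": 0, "wy": 0, "wz": 0}, {"claw": 0.1, "dx": 0, "dy": 0, "dz": -0.03, "wx": 0, "wy": 0, "wz": 0}, {"claw": 0.1, "dx": 0, "dy": 0, "dz": -0.03, "wx": 0, "wy": 0, "wz": 0}])

```text
clock: 22.25
ee_pos: [0.5459, -0.0519, 0.0767]
tcp_rot: [0.719, 0.695, 0.0, 0.001]
ft_force: [-13.8, 4.1, 24.0]
finger_gap: 0.229
grip_force: 106.3
```

```bash
python3 -c "
from h import *
s=readout.sense();print(s['ee_pos'],s['ft_force'],s['wrist_torque'])"
```

```text
[ 0.54594362 -0.0519443   0.07671237] [-13.77439874   4.08360252  23.96999791] [0.77396598 2.81308015 0.04236808]
```

Hard stop at TCP z 0.0767 (predicted shut: 0.0766) with force climbing. Easing the sideways load a little, then checking it holds.

>>> apply_moves(steps=[{"claw": 0.1, "dx": -0.03, "dy": 0.01, "dz": 0, "wx": 0, "wy": 0, "wz": 0}, {"claw": 0.1, "dx": -0.03, "dy": 0.01, "dz": 0, "wx": 0, "wy": 0, "wz": 0}, {"claw": 0.1, "dx": -0.03, "dy": 0.01, "dz": 0, "wx": 0, "wy": 0, "wz": 0}, {"claw": 0.1, "dx": -0.03, "dy": 0.01, "dz": 0, "wx": 0, "wy": 0, "wz": 0}])

```text
clock: 22.75
ee_pos: [0.5459, -0.052, 0.0767]
tcp_rot: [0.719, 0.695, 0.001, 0.001]
ft_force: [-8.3, 3.2, 21.3]
finger_gap: 0.233
grip_force: 105.6
```

```bash
python3 - <<'E'
from h import *
d,s=take('wrist','w13');print(s['ee_pos'],s['ft_force'],s['wrist_torque'])
take('top','top1');take('scene','scene1')
# plate corner/bystander check: differences in top picture
a=cv2.imread('pics/top0.png',0);b=cv2.imread('pics/top1.png',0)
for n,u in dict(can=(145,187),plug=(222,223),bowl=(439,190),stopper=(377,183),gouge=(280,148)).items():
    print(n,np.abs(a[u[1]-15:u[1]+15,u[0]-15:u[0]+15].astype(int)-b[u[1]-15:u[1]+15,u[0]-15:u[0]+15]).mean().round(1))
# seam in scene view: predicted mould/cover corner pixel
E
```

```text
[ 0.54587669 -0.051963    0.07670407] [-8.29993204  3.23583879 21.3278326 ] [0.49522108 1.84063986 0.00647119]
can 20.8
plug 19.5
bowl 20.6
stopper 15.7
gouge 19.7
```

```bash
python3 -c "
from station import sign_off
print(sign_off())"
```

```text
the job is handed in; nothing more can be done
None
```

Handed in: both inserts measured as seated in their bores, and the white half is over the dowels and pressed shut (about 21 N down, underside 40 mm above the bench), with the gripper still holding; only a coarse before/after check was made on the other items, and it was inconclusive, but I didn't knowingly touch them.

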